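Fit the amber shield to the curing station

ROBOT

A 6-joint arm with a two-finger parallel gripper is mounted at the origin on the work surface. World frame = base frame: x ahead of the robot, y to its left, z up, the work surface at z = 0. Lengths are in m, angles in rad, forces in N, time in s.
With the tool pointing down it reaches from about 0.25 to 0.775 m from the base axis. Payload 4 kg.
Tool frame: the origin (TCP) lies on the centre line of the jaws, within the pads' length; the fingertips stand 17 mm ahead of it and the grasp point (between the pads) lies 2 mm behind it; z points along the fingers, y is the line along which they close (so a half turn about z gives the same grasp; the last joint's range is limited). The gripper opens to 94 mm and grips with 3 to 60 N. Pads are 16 mm wide; open, the fingers measure 119 mm over their backs; the gripper's body (75 mm by 177 mm) begins 78 mm behind the grasp point.
Start: joints at [-1.287, 0.087, 1.371, -0, 1.684, -0.103], TCP at [0.207, -0.509, 0.223] pointing down, gripper open.
Joint ranges: [-3.1, 3.1], [-0.76, 2.03], [0.27, 2.55], [-1.08, 4.22], [0.17, 2.65], [-2.57, 2.57]. Speed limits (rad/s): [2.79, 2.79, 3.14, 3.14, 3.14, 3.14].

INTERFACE

Orientations are given as [roll, pitch, yaw] about the fixed x, y, z axes, in that order (R = Rz(yaw) Ry(pitch) Rx(roll)).
In Python, from bench import robot gives the robot as it stands.
- The arm moves only by the tool servo_tool, never from a script. Its argument "plan" is a list of rows, each a list of 7 numbers: the shift along the tool's x, y, z normalised to -1 to 1, where 1 is 0.1 m, then the turn, a rotation vector about the tool's x, y, z normalised to -1 to 1, where 1 is pi/2 rad, then the finger opening in mm, from 0 to 94. In form: [[x, y, z, ax, ay, az, gripper], ...]. A call has 1 to 12 rows; each row is the pose to reach, as a shift and turn from the pose commanded when the call began, along the tool's axes at that moment; what a row does not reach only later rows make up. A row lasts 1/12 s, in which the tool goes at most 41.7 mm and 7.16 degrees, less where a joint would pass 70% of its speed; a pose out of reach is approached as far as the arm can. A call with a number of a shift or a turn outside -1 to 1 is refused whole. A call with a gripper value outside its range is refused whole. The fingers move at their own pace and stop on an object; the grip force is fixed at half the most. Time passes only in rows, so rows that repeat a pose let the fingers close. It gives the time, the measured TCP pose, the force, the opening and the grip force at its end, in the units of the state.
- robot.get_obs(): the state, without advancing time (a new reading comes with each control period).
- robot.snapshot(name): name is "scene" or "side" or "wrist"; returns the picture (480x640x3 uint8, red, green, blue); there is no depth.
- robot.camera_params(name): a dict with "camera_matrix" (3x3 intrinsics, pixels), "distortion" ([k1, k2, p1, p2, k3] as OpenCV has them; the pictures are not rectified), "rvec" (rotation vector, rad) and "tvec" (3), from world to camera coordinates, as OpenCV has them; the wrist camera has in their place "tool_from_camera" (4x4, takes a point from camera to tool coordinates, whose origin is the TCP and whose axes are the flange's). Camera axes: x right, y down, z forward; pixel columns grow to the right and rows downward; lengths in m; the calibration is good to about 2 mm. A picture is of the moment at which its call begins: read the wrist's pose just before it. camera_params takes no time and is no camera call.
- robot.close_job(): hands the job in; it is judged then, once.
Trained networks look in the newest picture that a camera, given by its name, has taken for a name from the list of things; names that differ only in an ending like _2 or _b are one class to them, and where a whole thing is asked for, a point or a joint stands for the part that bears it (a point fixed in the world has none). Each returns a list of dicts, best first, with "conf" (0 to 1); they miss things now and then, are a little off and sometimes report something else, mostly with a low value. They report only what shows in the picture. A call takes as long as a camera call. They do not tell look-alikes from the thing itself.
- robot.find_in(thing, camera): "extent" ([centre column, centre row, width, height] in pixels, round what is visible of it).
The state is a dict: "time": time; "joint_positions": joint angles; "qvel": joint speeds; "joint_torque": joint torques, N m; "tool_pos": TCP position; "ee_rot": TCP orientation; "wrist_force": force on the tool from outside, world axes, zero at the start; "wrist_torque": the same for the moment, N m; "width": finger opening in m; "finger_force": force on a finger pad.
Only numpy, scipy, OpenCV 4.12 (cv2) and the standard library are available. Lean on these libraries where they do the work, as an engineer would, in place of code of your own. Each camera call takes 0.05 s, during which the arm holds its last target. There are 200 camera calls.

TASK

Take the amber shield out of the wooden rack and fit it to the curing station: its top edge leaning towards the robot, put its lower edge into the slot, then straighten it up under the two overhanging hooks until it stands back against both posts, its lower edge fully down in the slot. Once it stands there, push the red-knobbed bolt fully home across the front of the shield, and let go of everything. Leave the beaker, bottle and tin alone.

Things in the scene. Friction and masses are not known exactly. Their poses are not given: they have to be found in the camera images.
- shield: Loose amber panel, 6 mm thick (x), 180 wide (y), 100 high (z), about 0.14 kg, same front and back. A black grip strip, 10 mm thick, 70 wide, covers the middle of its top 16 mm: grip it there, across the thickness. Origin: middle of the lower edge, mid-thickness; z to the top edge. It starts upright in the rack (may lean 2-3 degrees) and lifts straight up out of it.
- shield_top (a point): Middle of the shield's top edge, mid-thickness, 100 mm from its lower edge; 110 mm above the bench while in the rack.
- rack: Fixed wooden rack, 60 x 216 x 36 mm high, with one upright slot along its y, 7.6 mm wide, 188 long, 26 deep, floor 10 mm above the bench; the shield starts in it, parallel to it. Origin: centre of its underside.
- station: Fixed curing station: white base 12 mm thick, 236 wide (y), from x = -55 to 95 mm, with a white lamp bar (54 mm high, x over 64 mm) at the rear and a low ornament holder before it. The shield slot runs along y, with a post and hook at each end. Origin: on the bench under the slot's rear lower edge, mid-length; x points from the robot's side to the rear, z up.
- slot (a point): Middle of the slot's floor, 12 mm above the bench, at station x = -4 mm. Floor from x = -8.5 to 0 mm, 187 mm long between low end stops. The front wall, 16 mm high, slopes 30 degrees towards the robot, so the mouth is wider. The rear side leans back (to +x) 8 degrees from upright: an 18 mm high wall between the two posts.
- rest (a point): Point midway between the posts in the plane of their front faces, 100 mm up that plane from the slot floor. Posts: 20 mm wide, centred at station y = +85 and -85 mm, 116 mm long, leaning back 8 degrees. A shield in place leans back 8 degrees on both posts and stays by its own weight.
- hook_left (a point): Lower front corner, mid-width, of the hook on the +y post. The hook is 20 mm wide, 8 thick, square to the post, and overhangs the slot 38 mm to the front, its underside 106 mm from the slot floor along the post (top 132 mm above the bench). A shield held upright cannot be lowered past it; one leaning 15 to 30 degrees to the robot can, and then swings up under it with 6 mm to spare.
- hook_right (a point): The same on the -y post. Between the hooks 150 mm is free for a gripper.
- bolt (a joint): Slide bolt at the station's +y end, m: 0 fully out, 0.045 fully home (stop); starts at 0 to 0.008. Slides to the station's -y, friction 1.5 N, stays where left. Its 8 mm rod runs along y at station x = -7.5 mm, 57 mm above the bench; out, its tip is at y = 98 mm, clear of the shield; home, it lies 2-3 mm before a shield resting on the posts. A shield not standing back blocks it.
- bolt_knob (a point): Top centre of the bolt's upright red knob, 109 mm above the bench, at station x = -7.5 mm, y = 160 mm (out) to 115 mm (home). The knob is 14 mm in diameter, 26 tall, on an 8 mm stem up from the rod; the grey housing under the rod is 50 mm high. Push it from its outer (+y) side, or pinch it from above.
- beaker: Glass beaker, 64 mm in diameter, 85 mm tall, loose; a bystander. Origin: centre of its underside.
- resin: Black bottle with a white cap, 44 mm in diameter, 85 mm tall, loose; a bystander. Origin: centre of its underside.
- tin: Small round steel tin, 44 mm in diameter, 18 mm high, loose; a bystander. Origin: centre of its underside.
There are look-alikes about, which are no part of the job. Leave any white look-alike of the shield alone.

How it is judged:
On the way, in this order (a step that is already met when the one before it is completed fails the run):
1. the shield's lower edge is in the slot while the shield leans at least 8 degrees towards the robot, the bolt still drawn out (z of shield in the frame of station between 0.006 and 0.024 m and x of shield in the frame of station between -0.018 and 0.003 m and y of shield in the frame of station between -0.008 and 0.008 m and angle between shield's own z axis and vertical between 0.14 and 0.9 rad and x of shield_top in the frame of station below -0.015 m and value of joint bolt below 0.015 m), for 0.05 s.
2. the shield stands back against the posts under the hooks, its lower edge down in the slot, the bolt still drawn out (x of shield_top in the frame of station above 0.004 m and z of shield in the frame of station below 0.0155 m and x of shield in the frame of station between -0.012 and 0.003 m and y of shield in the frame of station between -0.008 and 0.008 m and angle between the y axis of shield and the y axis of station, either way round below 0.06 rad and value of joint bolt below 0.015 m), for 0.2 s.
At the end, for the whole second after the job is handed in: The shield is at rest, released, lower edge within 3 mm of the slot floor, leaning back past upright under the hooks (top edge 4 mm or more behind the slot's rear lower edge), square to the posts within 3 degrees; the bolt is at least 38 of its 45 mm home (x of shield_top in the frame of station above 0.004 m and z of shield in the frame of station below 0.0155 m and x of shield in the frame of station between -0.012 and 0.003 m and y of shield in the frame of station between -0.008 and 0.008 m and angle between the y axis of shield and the y axis of station, either way round below 0.06 rad and value of joint bolt above 0.038 m and linear speed of shield below 0.02 m/s and angular speed of shield below 0.2 rad/s); the robot touches nothing.
It fails at once if the glass beaker is pushed more than 3 cm or tipped over (distance of beaker from where it was at the start of the episode above 0.03 m or angle between beaker's own z axis and vertical above 0.5 rad).
It fails at once if the resin bottle is pushed more than 3 cm or tipped over (distance of resin from where it was at the start of the episode above 0.03 m or angle between resin's own z axis and vertical above 0.5 rad).
It fails at once if the tin is pushed more than 3 cm or tipped over (distance of tin from where it was at the start of the episode above 0.03 m or angle between tin's own z axis and vertical above 0.5 rad).
It also fails if it takes over 58 s, if anything falls off the work surface, if the arm or the gripper's body presses on something with over 40 N, if the wrist force passes 120 N, or if a joint passes its speed limit or range.

## Working session

There is one attempt and no reset: what is moved stays moved. The work goes in short steps, Python scripts to look and compute and a tool call to move; the robot and the scene stay as the last step left them, time stands still between calls to the robot, and variables do not carry over. Pictures are saved under pics/ and viewed, at most 10 in all, crops included, and the job is handed in when it is done.

Besides the shell and the picture viewer there is one more tool, called as name(argument=value, ...) on one line, values as JSON. servo_tool: Moves the arm, as the interface text tells. Scaled input: -1 to 1 covers 0.1 m each way for a shift and pi/2 rad each way for a turn. Its arguments: {"type":"object","properties":{"plan":{"type":"array","items":{"type":"array","items":{"type":"number"}}}},"required":["plan"]}

```bash
ls; mkdir -p pics; python3 - <<'E'
from bench import robot
import cv2
for n in ("scene","side"):
    im=robot.snapshot(n); cv2.imwrite(f"pics/{n}0.png",im[:,:,::-1])
    for t in ("shield","rack","station","bolt_knob","beaker","resin","tin","hook_left","hook_right"):
        print(n,t,[(round(d["conf"],2),[round(v) for v in d["extent"]]) for d in robot.find_in(t,n)[:3]])
o=robot.get_obs();print(o["time"],o["tool_pos"],o["ee_rot"])
print(robot.camera_params("wrist"))
E
```

```text
pics
scene shield [(0.89, [226, 219, 72, 38]), (0.78, [206, 290, 71, 62]), (0.69, [309, 347, 38, 41])]
scene rack [(0.91, [210, 305, 93, 70]), (0.59, [406, 261, 16, 19])]
scene station [(0.72, [354, 199, 92, 106])]
scene bolt_knob [(0.61, [375, 153, 6, 15]), (0.54, [210, 306, 95, 66])]
scene beaker [(0.95, [306, 345, 35, 44])]
scene resin [(0.68, [372, 298, 20, 33])]
scene tin [(0.64, [405, 262, 19, 16]), (0.45, [207, 289, 73, 63])]
scene hook_left [(0.61, [353, 198, 95, 110])]
scene hook_right [(0.6, [354, 200, 95, 110])]
side shield [(0.92, [333, 161, 54, 60]), (0.86, [393, 188, 30, 71]), (0.86, [449, 259, 75, 72])]
side rack [(0.88, [389, 208, 53, 59]), (0.7, [211, 310, 22, 22])]
side station [(0.87, [303, 366, 108, 207]), (0.67, [277, 190, 28, 46])]
side bolt_knob [(0.72, [302, 368, 107, 204]), (0.64, [315, 418, 12, 46])]
side beaker [(0.89, [276, 191, 26, 45])]
side resin [(0.69, [235, 241, 26, 44])]
side tin [(0.73, [210, 310, 23, 18])]
side hook_left [(0.84, [303, 367, 105, 204])]
side hook_right [(0.69, [305, 366, 109, 208])]
1.0 [ 0.20748049 -0.50939927  0.22250574] [3.14147126e+00 2.21407913e-06 3.86794950e-01]
{'camera_matrix': array([[339.9714521 ,   0.        , 322.11749479],
       [  0.        , 339.9714521 , 233.79770883],
       [  0.        ,   0.        ,   1.        ]]), 'distortion': array([-0.0573397,  0.       ,  0.       ,  0.       ,  0.       ]), 'tool_from_camera': array([[-8.48825859e-04, -9.59504843e-01, -2.81690852e-01,
         8.20013529e-02],
       [ 9.99998772e-01, -4.43273958e-04, -1.50342585e-03,
         6.78284676e-04],
       [ 1.31767816e-03, -2.81691782e-01,  9.59504041e-01,
        -1.63671959e-01],
       [ 0.00000000e+00,  0.00000000e+00,  0.00000000e+00,
         1.00000000e+00]])}
```

View pics/scene0.png

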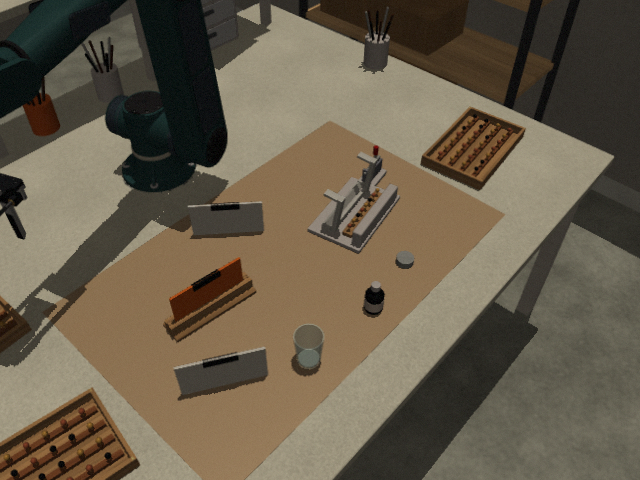

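View pics/side0.png

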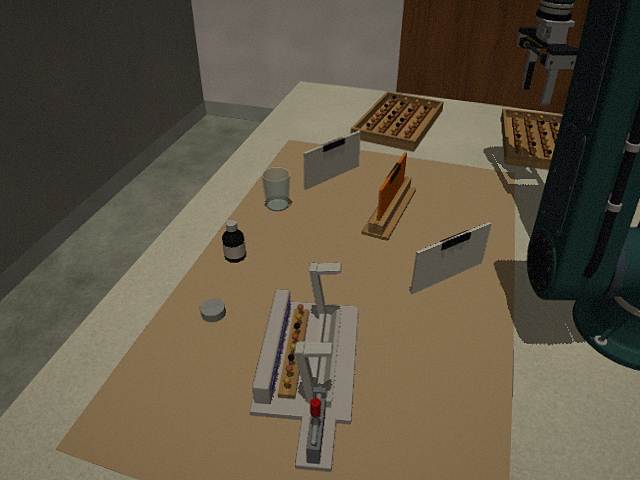

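The scene view shows the amber shield in the rack at (206,290). The white look-alikes are at (226,219) and (222,370). The amber one is the only one in the wooden rack and has a black strip, so it fits the description. The station is at (354,199), with its red knob at (375,150). In the side view the shield is at (393,188), the station at (303,366) and the knob at (315,408). I'll confirm with enlarged crops.

```bash
python3 - <<'E'
import cv2,numpy as np
a=cv2.imread("pics/scene0.png");b=cv2.imread("pics/side0.png")
r=lambda im,x,y,w,h,s:cv2.resize(im[y:y+h,x:x+w],None,fx=s,fy=s,interpolation=cv2.INTER_CUBIC)
# scene crops: shield x160-260,y255-340 ; station x300-400,y140-250
s1=r(a,160,250,100,100,4);s2=r(b,350,145,100,100,4)
cv2.imwrite("pics/c_shield.png",np.hstack([s1,s2]))
t1=r(a,300,140,104,120,4);t2=r(b,245,255,120,220,2.7)
h=max(t1.shape[0],t2.shape[0]);p=lambda i:cv2.copyMakeBorder(i,0,h-i.shape[0],0,0,cv2.BORDER_CONSTANT)
cv2.imwrite("pics/c_station.png",np.hstack([p(t1),p(t2)]));print(t1.shape,t2.shape)
E
```

```text
(480, 416, 3) (594, 324, 3)
```

View pics/c_shield.png

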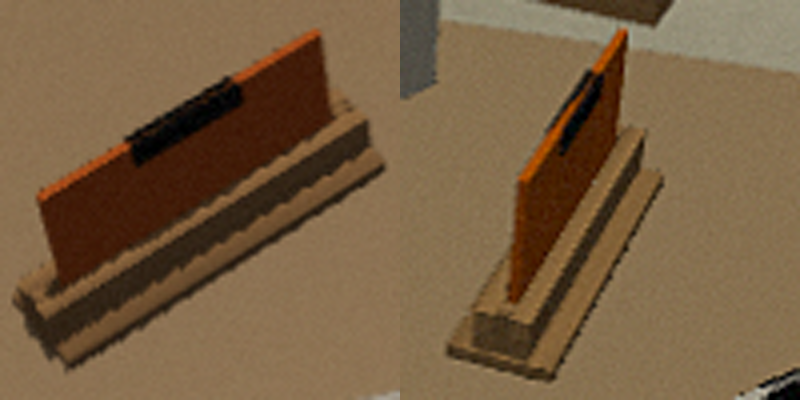

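View pics/c_station.png

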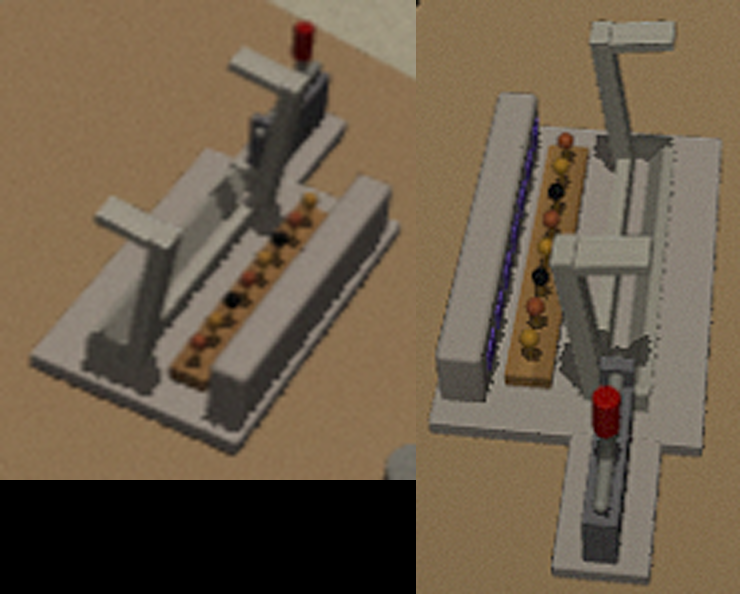

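The crop confirms the amber panel with a black strip standing in the wooden rack. The station crop shows the hooks, the slot and the red knob, drawn out. Next I triangulate the shield and fit the station pose.

```bash
cat > h.py <<'E'
from bench import robot
import cv2,numpy as np
from scipy.optimize import least_squares
from scipy.spatial.transform import Rotation as R
def proj(n,P,obs=None):
    c=robot.camera_params(n)
    if n=="wrist":
        T=np.eye(4);T[:3,:3]=R.from_euler("xyz",obs["ee_rot"]).as_matrix();T[:3,3]=obs["tool_pos"]
        W=np.linalg.inv(T@c["tool_from_camera"]);rv=cv2.Rodrigues(W[:3,:3])[0];tv=W[:3,3]
    else: rv,tv=c["rvec"],c["tvec"]
    return cv2.projectPoints(np.array(P,float).reshape(-1,1,3),np.array(rv),np.array(tv),c["camera_matrix"],c["distortion"])[0][:,0]
def tri(views): # [(name,pix,obs)]
    f=lambda p:np.concatenate([proj(n,p,o)[0]-px for n,px,o in views])
    s=least_squares(f,[.45,0,.1]);return s.x,np.abs(s.fun).max()
def toworld(q,P):
    P=np.array(P,float).reshape(-1,3);c,s=np.cos(q[2]),np.sin(q[2])
    return np.c_[q[0]+c*P[:,0]-s*P[:,1],q[1]+s*P[:,0]+c*P[:,1],P[:,2]+(q[3] if len(q)>3 else 0)]
E
python3 - <<'E'
from h import *
A,ra=tri([("scene",(240,258.3),None),("side",(380.8,190),None)])
B,rb=tri([("scene",(169.7,299),None),("side",(406.8,153.3),None)])
k,rk=tri([("scene",(375.75,146.5),None),("side",(315.4,400.5),None)])
print("shield",A,ra,B,rb,"mid",(A+B)/2,"len",np.linalg.norm(A-B),"dir",np.degrees(np.arctan2(*(A-B)[1::-1])));print("knob",k,rk)
S=[("scene",(-.055,-.118,.012),(308.75,229.5)),("scene",(.095,-.118,.012),(358.75,251.5)),("scene",(.095,.118,.012),(400,196.5)),
("side",(.095,.118,.012),(250.2,411.3)),("side",(-.055,.118,.012),(351.3,419.8)),("side",(-.055,-.118,.012),(357.6,306.9)),
("side",(-.0218,.095,.1302),(331.7,344.5)),("side",(-.0218,-.075,.1302),(340.9,264.3))]
f=lambda q:np.concatenate([proj(n,toworld(q,p)[0])[0]-px for n,p,px in S])
for q0 in ([.45,.2,0],[.45,.2,0,0]):
    s=least_squares(f,q0,loss="soft_l1");print(s.x,np.degrees(s.x[2]));
print(f(s.x).round(1).reshape(-1,2))
q=s.x;d=k[:2]-q[:2];c,sn=np.cos(q[2]),np.sin(q[2]);print("knob in station",c*d[0]+sn*d[1],-sn*d[0]+c*d[1])
E
```

```text
shield [ 0.50003151 -0.13865487  0.10735593] 1.3686189245149478 [ 0.47458931 -0.31455012  0.10536365] 1.0175103366099165 mid [ 0.48731041 -0.22660249  0.10635979] len 0.17773691675683614 dir 81.76958778775504
knob [0.47673294 0.37803112 0.10836055] 1.0718038123629867
[0.51476663 0.22349314 0.2054763 ] 11.772924842039869
[ 0.51483736  0.22276658  0.20418942 -0.00274442] 11.699191777006735
[[-3.1 -0.4]
 [-0.8 -0. ]
 [-1.6 -0.9]
 [-0.3 -0.4]
 [ 0.3 -0.6]
 [-0.3 -1.8]
 [-0.4  8.1]
 [-1.8  5.7]]
knob in station -0.005829288928376947 0.15976558793152779
```

servo_tool(plan=[[1,-0.5,-0.8,0,0,0,40],[1,-0.5,-0.8,0,0,0,40],[1,-0.5,-0.8,0,0,0,40]])

```text
time: 1.25
tool_pos: [0.2747, -0.432, 0.2954]
ee_rot: [-3.14, -0.0, 0.385]
wrist_force: [1.3, 0.0, -0.2]
width: 0.0777
finger_force: 0.0
```

servo_tool(plan=[[1,-0.5,0,0,0,0,40],[1,-0.5,0,0,0,0,40],[1,-0.5,0,0,0,0,40]])

```text
time: 1.5
tool_pos: [0.3501, -0.3466, 0.2964]
ee_rot: [3.14, -0.002, 0.389]
wrist_force: [0.6, 0.5, -0.6]
width: 0.0577
finger_force: 0.0
```

servo_tool(plan=[[1,-0.5,0,0,0,0,40],[1,-0.5,0,0,0,0,40],[1,-0.5,0,0,0,0,40]])

```text
time: 1.75
tool_pos: [0.4237, -0.2622, 0.2955]
ee_rot: [3.141, -0.001, 0.389]
wrist_force: [-0.1, -1.2, 0.4]
width: 0.0412
finger_force: 0.0
```

servo_tool(plan=[[0.66,-0.06,0,0,0,-0.663,40],[0.66,-0.06,0,0,0,-0.663,40],[0.66,-0.06,0,0,0,-0.663,40],[0.66,-0.06,0,0,0,-0.663,40],[0.66,-0.06,0,0,0,-0.663,40],[0.66,-0.06,0,0,0,-0.663,40],[0.66,-0.06,0,0,0,-0.663,40],[0.66,-0.06,0,0,0,-0.663,40],[0.66,-0.06,0,0,0,-0.663,40],[0.66,-0.06,0,0,0,-0.663,40]])

```text
time: 2.58
tool_pos: [0.4809, -0.2344, 0.2953]
ee_rot: [3.141, 0.0, 1.429]
wrist_force: [0.5, -0.4, 0.3]
width: 0.0399
finger_force: 0.0
```

```bash
python3 - <<'E'
from h import *
S=[("scene",(-.055,-.118,.012),(308.75,229.5)),("scene",(.095,-.118,.012),(358.75,251.5)),("scene",(.095,.118,.012),(400,196.5)),
("side",(.095,.118,.012),(250.2,411.3)),("side",(-.055,.118,.012),(351.3,419.8)),("side",(-.055,-.118,.012),(357.6,306.9)),
("side",(-.0218,.075,.1302),(331.7,344)),("side",(-.0218,-.095,.1302),(340.9,264.3)),("scene",(-.0075,.16,.109),(375.75,146.5)),("side",(-.0075,.16,.109),(315.4,400.5))]
f=lambda q:np.concatenate([proj(n,toworld(q,p)[0])[0]-px for n,p,px in S])
s=least_squares(f,[.45,.2,0],loss="soft_l1");print(s.x,np.degrees(s.x[2]),f(s.x).round(1).reshape(-1,2).tolist())
o=robot.get_obs();print(o["time"],o["tool_pos"],o["ee_rot"])
im=robot.snapshot("wrist");cv2.imwrite("pics/w1.png",im[:,:,::-1])
A=(.500,-.1387,.110);B=(.4746,-.3146,.110);print(proj("wrist",[A,B],o))
print(robot.find_in("shield","wrist"))
hsv=cv2.cvtColor(im,cv2.COLOR_RGB2HSV);m=cv2.inRange(hsv,(3,150,60),(18,255,255))
n,l,st,c=cv2.connectedComponentsWithStats(m);print([s.tolist() for s in st[1:] if s[4]>150])
E
```

```text
[0.5143868  0.22580782 0.198897  ] 11.395958539273316 [[-2.5, -2.1], [-0.4, -1.5], [-0.8, -2.1], [-1.3, -0.0], [-0.3, 0.3], [-0.1, -1.6], [0.2, -2.3], [-0.9, -2.4], [-0.7, -1.2], [-0.3, 2.1]]
2.5833 [ 0.4808919  -0.23444716  0.29527266] [3.14146657e+00 1.12907995e-04 1.42884192e+00]
[[327.73703673 118.10977747]
 [326.93027939 285.00708097]]
[{'extent': [330.4, 203.8, 8.8, 167.7], 'conf': 0.83}, {'extent': [474.6, 262.6, 101.9, 134.9], 'conf': 0.82}]
[[324, 119, 9, 169, 829], [356, 403, 20, 42, 339], [118, 426, 20, 28, 226]]
```

View pics/w1.png

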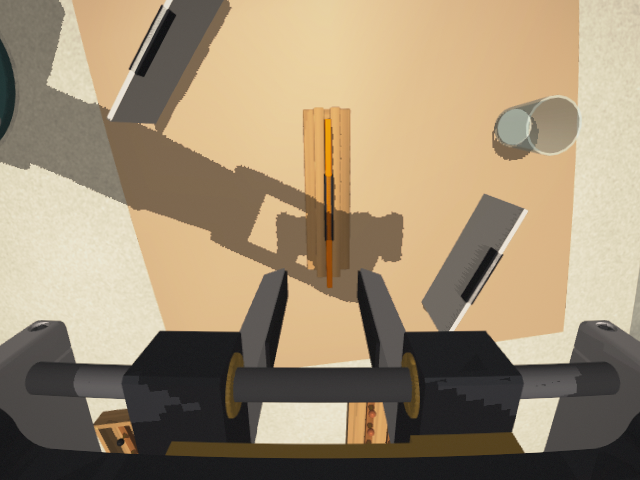

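The wrist view shows the amber shield edge-on in the rack, from about (328,119) to (330,287), with its black strip at rows 178–240. The other panels are white. I'll measure its columns here, then again from lower down.

```bash
python3 - <<'E'
import cv2,numpy as np
im=cv2.imread("pics/w1.png");hsv=cv2.cvtColor(im,cv2.COLOR_BGR2HSV)
for r in list(range(118,178,8))+list(range(178,245,12))+list(range(246,292,6)):
    print(r,[(c,*hsv[r,c]) for c in range(321,337,1) if hsv[r,c,1]>150 or hsv[r,c,2]<70].__repr__().replace("np.uint8","")[:330])
E
```

```text
118 []
126 [(324, (13), (205), (133)), (325, (18), (243), (210)), (326, (21), (244), (237)), (327, (20), (244), (237)), (328, (20), (244), (237)), (329, (20), (244), (237)), (330, (18), (219), (224)), (331, (15), (156), (207))]
134 [(324, (13), (167), (119)), (325, (18), (242), (196)), (326, (20), (244), (237)), (327, (20), (244), (237)), (328, (20), (244), (237)), (329, (20), (244), (237)), (330, (19), (241), (220)), (331, (14), (179), (147))]
142 [(324, (14), (164), (118)), (325, (18), (242), (193)), (326, (20), (244), (237)), (327, (20), (244), (237)), (328, (20), (244), (237)), (329, (20), (244), (237)), (330, (19), (244), (223)), (331, (14), (192), (159))]
150 [(324, (15), (154), (124)), (325, (18), (242), (192)), (326, (20), (244), (237)), (327, (19), (244), (238)), (328, (20), (244), (238)), (329, (19), (244), (237)), (330, (18), (244), (227)), (331, (14), (201), (170))]
158 [(325, (17), (241), (185)), (326, (19), (244), (238)), (327, (19), (244), (238)), (328, (19), (244), (237)), (329, (19), (244), (238)), (330, (18), (244), (228)), (331, (14), (210), (177))]
166 [(325, (15)
[... 2269 characters left out ...]
64 [(326, (13), (201), (119)), (327, (14), (238), (150)), (328, (14), (238), (150)), (329, (14), (238), (149)), (330, (14), (238), (150)), (331, (15), (230), (144)), (332, (15), (163), (127))]
270 [(326, (13), (173), (109)), (327, (14), (236), (137)), (328, (14), (238), (148)), (329, (14), (238), (149)), (330, (14), (238), (149)), (331, (15), (233), (141)), (332, (15), (163), (127))]
276 [(327, (14), (236), (137)), (328, (14), (238), (149)), (329, (14), (238), (149)), (330, (14), (238), (149)), (331, (14), (237), (143)), (332, (14), (173), (130))]
282 [(327, (15), (231), (140)), (328, (13), (238), (149)), (329, (14), (238), (149)), (330, (13), (238), (148)), (331, (14), (237), (143))]
288 []
```

servo_tool(plan=[[0.05,0.05,0.7,0,0,0,40],[0.05,0.05,0.7,0,0,0,40],[0.05,0.05,0.7,0,0,0,40],[0.05,0.05,0.7,0,0,0,40]])

```text
time: 3.02
tool_pos: [0.4856, -0.2297, 0.2236]
ee_rot: [-3.137, -0.002, 1.428]
wrist_force: [0.1, 0.3, 0.6]
width: 0.0398
finger_force: 0.0
```

```bash
python3 - <<'E'
from h import *
o=robot.get_obs();print(o["time"],o["tool_pos"],o["ee_rot"])
im=robot.snapshot("wrist");cv2.imwrite("pics/w2.png",im[:,:,::-1])
cr=im[40:340,240:420,::-1];cv2.imwrite("pics/w2c.png",cv2.resize(cr,None,fx=2,fy=2,interpolation=cv2.INTER_CUBIC))
E
```

```text
3.0167 [ 0.48563109 -0.22967072  0.22359193] [-3.13740806e+00 -1.61900652e-03  1.42778504e+00]
```

View pics/w2c.png

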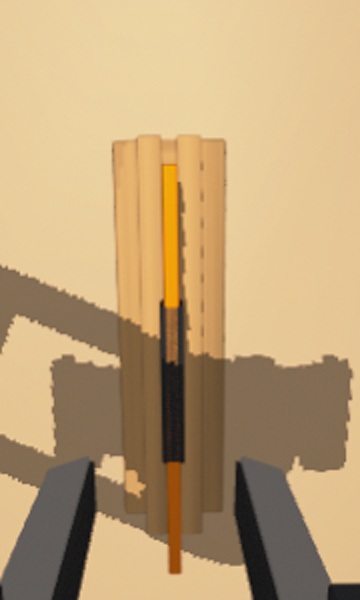

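The crop shows the shield's top edge from (325,122) to (327,326), parallel to the rack and midway between the fingers. I triangulate from the two wrist heights.

```bash
python3 - <<'E'
from h import *
o1=dict(tool_pos=[.4808919,-.23444716,.29527266],ee_rot=[3.14146657,.0001129,1.42884192]);o2=dict(tool_pos=[.48563109,-.22967072,.22359193],ee_rot=[-3.13740806,-.001619,1.42778504])
A,a=tri([("wrist",(328.2,119.5),o1),("wrist",(325,122),o2)]);B,b=tri([("wrist",(329.3,287.5),o1),("wrist",(327.2,326.5),o2)])
M=(A+B)/2;print(A,a,B,b,M,np.linalg.norm(A-B),np.degrees(np.arctan2(*(A-B)[1::-1])))
o=robot.get_obs();Rm=R.from_euler("xyz",o["ee_rot"]).as_matrix()
print("tool offset to mid top",Rm.T@(M-o["tool_pos"]))
E
```

```text
[ 0.50062748 -0.13873307  0.08626117] 0.371399117495983 [ 0.4769042  -0.31771637  0.11065636] 0.05822819904381049 [ 0.48876584 -0.22822472  0.09845876] 0.18218930191881255 82.44976122531803
tool offset to mid top [0.00244092 0.0017691  0.12756456]
```

servo_tool(plan=[[0.02,0.02,1,0,0,0,40],[0.02,0.02,1,0,0,0,40],[0.02,0.02,1,0,0,0,40],[0.02,0.02,1,0,0,0,40],[0.02,0.02,1,0,0,0,40]])

```text
time: 3.48
tool_pos: [0.4897, -0.2292, 0.1272]
ee_rot: [3.139, 0.001, 1.428]
wrist_force: [-0.2, -0.1, 0.4]
width: 0.0399
finger_force: 0.0
```

servo_tool(plan=[[0,0,0.25,0,0,0,40],[0,0,0.25,0,0,0,40],[0,0,0.25,0,0,0,40],[0,0,0.25,0,0,0,0],[0,0,0.25,0,0,0,0],[0,0,0.25,0,0,0,0],[0,0,0.25,0,0,0,0],[0,0,0.25,0,0,0,0],[0,0,0.25,0,0,0,0],[0,0,0.25,0,0,0,0],[0,0,0.25,0,0,0,0]])

```text
time: 4.4
tool_pos: [0.489, -0.2287, 0.1009]
ee_rot: [3.141, 0.0, 1.428]
wrist_force: [-1.4, -0.3, 4.1]
width: 0.0095
finger_force: 30.0
```

servo_tool(plan=[[0,0,-0.3,0,0,0,0],[0,0,-0.6,0,0,0,0],[0,0,-1,0,0,0,0],[0,0,-1,0,0,0,0],[0,0,-1,0,0,0,0]])

```text
time: 4.82
tool_pos: [0.4901, -0.2293, 0.2028]
ee_rot: [3.136, 0.002, 1.428]
wrist_force: [0.1, 0.2, -1.8]
width: 0.0098
finger_force: 30.0
```

servo_tool(plan=[[0,0,-0.4,0,0,0,0],[0.2,0,-0.8,0,0,0,0],[0.6,-0.1,-1,0,0,0,0],[1,-0.1,-1,0,0,0,0],[1,-0.1,-1,0,0,0,0]])

```text
time: 5.23
tool_pos: [0.4936, -0.1229, 0.3008]
ee_rot: [3.14, -0.004, 1.434]
wrist_force: [0.0, -0.2, -2.4]
width: 0.0096
finger_force: 30.0
```

servo_tool(plan=[[0.4,-0.05,0,0,0,0,0],[0.8,-0.1,0,0,0,0,0],[1,-0.1,0,0,0,0,0]])

```text
time: 5.48
tool_pos: [0.4962, -0.0243, 0.2974]
ee_rot: [-3.136, -0.002, 1.431]
wrist_force: [0.2, -0.3, -1.5]
width: 0.0101
finger_force: 30.0
```

servo_tool(plan=[[0.4,-0.05,0,0,0,0,0],[0.8,-0.1,0,0,0,0,0],[1,-0.1,0,0,0,0,0]])

```text
time: 5.73
tool_pos: [0.5004, 0.0763, 0.2971]
ee_rot: [-3.136, -0.001, 1.432]
wrist_force: [-0.1, -0.6, -1.2]
width: 0.0098
finger_force: 30.0
```

servo_tool(plan=[[0.4,-0.05,0,0,0,0,0],[0.8,-0.1,0,0,0,0,0],[1,-0.1,0,0,0,0,0]])

```text
time: 5.98
tool_pos: [0.5047, 0.1767, 0.2968]
ee_rot: [-3.136, 0.0, 1.432]
wrist_force: [-0.3, -0.5, -0.9]
width: 0.0099
finger_force: 30.0
```

servo_tool(plan=[[0.25,-0.02,0,0,0,-0.06,0],[0.5,-0.05,0,0,0,-0.12,0],[0.52,-0.05,0,0,0,-0.18,0],[0.52,-0.05,0,0,0,-0.218,0],[0.52,-0.05,0,0,0,-0.218,0],[0.52,-0.05,0,0,0,-0.218,0]])

```text
time: 6.48
tool_pos: [0.508, 0.225, 0.2975]
ee_rot: [-3.137, 0.001, 1.769]
wrist_force: [0.5, 0.4, -0.9]
width: 0.01
finger_force: 30.0
```

```bash
python3 - <<'E'
from h import *
o=robot.get_obs();print(o["time"],o["tool_pos"],o["ee_rot"],o["width"])
im=robot.snapshot("wrist");cv2.imwrite("pics/w3.png",im[:,:,::-1])
E
```

```text
6.4833 [0.50804181 0.22503023 0.29749089] [-3.13705914e+00  7.67001351e-04  1.76907139e+00] 0.009954792314398428
```

View pics/w3.png

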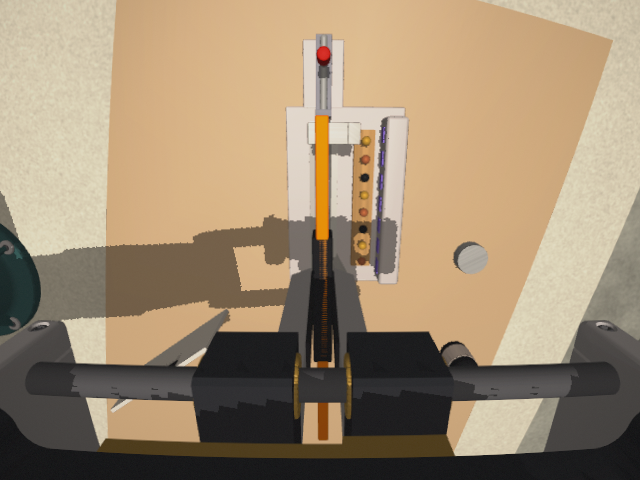

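The wrist view shows the shield centred between the fingers. The station is below it, with base corners (287,107) and (405,108), left hook top at (308,122)–(308,144), and the knob top at (323,50). I refine the station pose from these.

```bash
python3 - <<'E'
from h import *
o=dict(tool_pos=[.50804181,.22503023,.29749089],ee_rot=[-3.13705914,.000767,1.76907139])
W=[((-.055,.118,.012),(287,107.5)),((.095,.118,.012),(405.5,108)),((-.0218,.095,.1302),(308,122)),((-.0218,.075,.1302),(308,144)),((-.0075,.16,.109),(323,49.5)),((-.055,-.118,.012),(291,276))]
S=[("scene",(-.055,-.118,.012),(308.75,229.5)),("scene",(.095,-.118,.012),(358.75,251.5)),("scene",(.095,.118,.012),(400,196.5)),
("side",(.095,.118,.012),(250.2,411.3)),("side",(-.055,.118,.012),(351.3,419.8)),("side",(-.055,-.118,.012),(357.6,306.9)),
("side",(-.0218,.075,.1302),(331.7,344)),("side",(-.0218,-.095,.1302),(340.9,264.3)),("scene",(-.0075,.16,.109),(375.75,146.5)),("side",(-.0075,.16,.109),(315.4,400.5))]
fw=lambda q:np.concatenate([proj("wrist",toworld(q,p)[0],o)[0]-px for p,px in W])
fs=lambda q:np.concatenate([proj(n,toworld(q,p)[0])[0]-px for n,p,px in S])
for f in (fw,lambda q:np.r_[fw(q),fs(q)]):
    s=least_squares(f,[.5144,.2258,.2],loss="soft_l1");print(s.x,np.degrees(s.x[2]),fw(s.x).round(1).reshape(-1,2).tolist())
q=s.x
# shield ends as seen: top +y corner predicted for the grasp
for z in (.2066+.1,):
    c,sn=np.cos(1.769),np.sin(1.769)
    print(proj("wrist",[[o["tool_pos"][0]+c*.09,o["tool_pos"][1]+sn*.09,o["tool_pos"][2]+.009]],o))
hsv=cv2.cvtColor(cv2.imread("pics/w3.png"),cv2.COLOR_BGR2HSV)
for r in (112,114,116,118,120,130,180,220): 
    cs=[c for c in range(305,340) if hsv[r,c,1]>200 and 10<hsv[r,c,0]<25];print(r,cs[:1],cs[-1:])
E
```

```text
[0.51604219 0.22492572 0.19882263] 11.391697750400294 [[-1.4, -1.2], [-0.1, -1.6], [0.1, -0.1], [0.4, -0.1], [0.5, 2.1], [-0.4, 4.4]]
[0.5155043  0.22505683 0.19787675] 11.337502516914844 [[-1.7, -1.4], [-0.4, -1.7], [-0.3, -0.4], [-0.1, -0.4], [0.1, 1.8], [-0.9, 4.2]]
[[322.6357591  115.02012204]]
112 [] []
114 [] []
116 [316] [327]
118 [315] [328]
120 [315] [327]
130 [315] [327]
180 [316] [327]
220 [316] [327]
```

servo_tool(plan=[[-0.015,-0.3,0,-0.074,0,0,0],[-0.015,-0.6,0,-0.148,0,0,0],[-0.015,-0.722,0,-0.222,0,0,0],[-0.015,-0.722,0.3,-0.222,0,0,0],[-0.015,-0.722,0.6,-0.222,0,0,0],[-0.015,-0.722,0.75,-0.222,0,0,0],[-0.015,-0.722,0.75,-0.222,0,0,0],[-0.015,-0.722,0.75,-0.222,0,0,0]])

```text
time: 7.2
tool_pos: [0.4374, 0.2088, 0.224]
ee_rot: [2.795, 0.0, 1.769]
wrist_force: [0.2, 0.4, -0.6]
width: 0.0096
finger_force: 30.0
```

```bash
cat > st.py <<'E'
from h import *
q=[.5155,.2250,.198]
Q=R.from_euler("z",q[2]).as_matrix()
def st(o=None,L=.091):
    o=o or robot.get_obs();p=Q.T@(np.array(o["tool_pos"])-[q[0],q[1],0]);M=Q.T@R.from_euler("xyz",o["ee_rot"]).as_matrix()
    b=p+M[:,2]*L;lean=np.degrees(np.arctan2(M[0,2],-M[2,2]))
    print("t",round(o["time"],2),"tcp",p.round(4),"bottom",b.round(4),"lean to robot",lean.round(2),"yaw err",np.degrees(np.arctan2(M[1,1],M[0,1])).round(2),"roll",np.degrees(M[1,2]).round(2),"F",(Q.T@np.array(o["wrist_force"])).round(1))
    return p,M,b
E
python3 - <<'E'
from st import *
p,M,b=st()
print("tool shift to bottom (-.0045,0,.0155):",(M.T@(np.array([-.0045,0,.0155])-b)).round(4))
im=robot.snapshot("wrist");cv2.imwrite("pics/w4.png",im[:,:,::-1])
im=robot.snapshot("side");cv2.imwrite("pics/s4.png",cv2.resize(im[235:475,220:400,::-1],None,fx=2.5,fy=2.5,interpolation=cv2.INTER_CUBIC))
E
```

```text
t 7.2 tcp [-0.0798 -0.0005  0.224 ] bottom [-0.0489 -0.0005  0.1384] lean to robot 19.84 yaw err 0.03 roll -0.01 F [ 0.3  0.4 -0.6]
tool shift to bottom (-.0045,0,.0155): [0.0005 0.     0.1307]
```

View pics/s4.png

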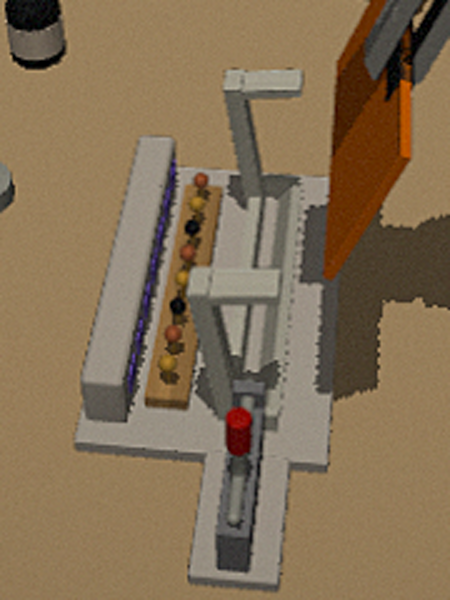

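The side view shows the shield leaning towards the robot, in front of the hooks and clear of them. Its lower +y corner is at side pixel (351,346). I check that corner against the predicted pose.

```bash
python3 - <<'E'
from st import *
P=toworld(q,[[-.0489-.0028,.0895,.1384-.001],[-.0489+.0028,.0895,.1394],[-.0218,.095,.1302],[-.0218,.075,.1302],[-.0218,-.095,.1302]])
x=proj("side",P);print(((x-[220,235])*2.5).round(0))
E
```

```text
[[332. 281.]
 [322. 278.]
 [275. 294.]
 [278. 265.]
 [299.  66.]]
```

servo_tool(plan=[[0.005,0,0.3,0,0,0,0],[0.005,0,0.6,0,0,0,0],[0.005,0,0.9,0,0,0,0],[0.005,0,1,0,0,0,0],[0.005,0,1,0,0,0,0],[0.005,0,1,0,0,0,0]])

```text
time: 7.8
tool_pos: [0.4722, 0.2169, 0.1325]
ee_rot: [2.792, -0.0, 1.77]
wrist_force: [1.0, 0.4, -0.8]
width: 0.0096
finger_force: 30.0
```

servo_tool(plan=[[0,0,0.1,0,0,0,0],[0,0,0.2,0,0,0,0],[0,0,0.28,0,0,0,0],[0,0,0.28,0,0,0,0],[0,0,0.28,0,0,0,0]])

```text
time: 8.22
tool_pos: [0.4805, 0.2185, 0.1042]
ee_rot: [2.794, 0.0, 1.771]
wrist_force: [0.3, -0.2, -2.0]
width: 0.0094
finger_force: 30.0
```

```bash
python3 - <<'E'
from st import *
st()
im=robot.snapshot("side");cv2.imwrite("pics/s5.png",cv2.resize(im[235:475,220:400,::-1],None,fx=2.5,fy=2.5,interpolation=cv2.INTER_CUBIC))
E
```

```text
t 8.22 tcp [-0.0356  0.0005  0.1042] bottom [-0.0047  0.0005  0.0186] lean to robot 19.9 yaw err 0.11 roll 0.02 F [ 0.2 -0.3 -2. ]
```

View pics/s5.png

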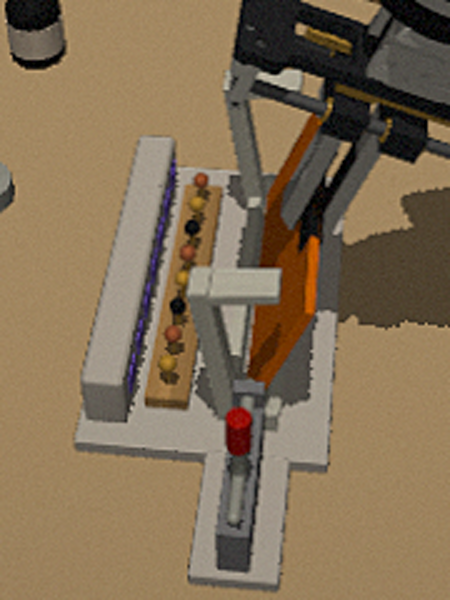

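The shield's lower edge is inside the slot mouth, under the hooks, with no contact yet. I lower it gently.

servo_tool(plan=[[-0.003,-0.008,0.01,0,0,0,0],[-0.003,-0.008,0.02,0,0,0,0],[-0.003,-0.008,0.03,0,0,0,0],[-0.003,-0.008,0.04,0,0,0,0],[-0.003,-0.008,0.04,0,0,0,0],[-0.003,-0.008,0.04,0,0,0,0]])

```text
time: 8.77
tool_pos: [0.4815, 0.2184, 0.1008]
ee_rot: [2.793, 0.0, 1.771]
wrist_force: [0.1, 0.2, -1.2]
width: 0.0101
finger_force: 30.0
```

```bash
python3 - <<'E'
from st import *
st()
E
```

```text
t 8.77 tcp [-0.0347  0.0003  0.1008] bottom [-0.0036  0.0003  0.0153] lean to robot 19.98 yaw err 0.11 roll 0.03 F [ 0.1  0.2 -1.2]
```

```bash
python3 - <<'E'
from st import *
p,M,b=st()
L0=20;n=8
for i in range(1,n+1):
    L=np.radians(L0-27*i/n);bt=np.array([-.0036,.0003,.0153-.0012*i/n])
    t=bt+.091*np.array([-np.sin(L),0,np.cos(L)])
    print((M.T@(t-p)/.1).round(3), round(np.radians(27*i/n)/(np.pi/2),3))
E
```

```text
t 8.77 tcp [-0.0347  0.0003  0.1008] bottom [-0.0036  0.0003  0.0153] lean to robot 19.98 yaw err 0.11 roll 0.03 F [ 0.1  0.2 -1.2]
[0.    0.052 0.003] 0.038
[0.    0.105 0.009] 0.075
[0.    0.158 0.018] 0.112
[0.    0.21  0.031] 0.15
[-0.     0.261  0.046] 0.188
[-0.     0.311  0.065] 0.225
[-0.     0.36   0.086] 0.262
[-0.     0.408  0.11 ] 0.3
```

servo_tool(plan=[[0,0.052,0.003,0.038,0,0,0],[0,0.105,0.009,0.075,0,0,0],[0,0.158,0.018,0.112,0,0,0],[0,0.21,0.031,0.15,0,0,0],[0,0.261,0.046,0.188,0,0,0],[0,0.311,0.065,0.225,0,0,0],[0,0.36,0.086,0.262,0,0,0],[0,0.408,0.11,0.3,0,0,0],[0,0.408,0.11,0.3,0,0,0],[0,0.408,0.11,0.3,0,0,0]])

```text
time: 9.6
tool_pos: [0.5232, 0.2267, 0.1034]
ee_rot: [-3.019, 0.0, 1.77]
wrist_force: [-1.4, 0.0, -2.7]
width: 0.0096
finger_force: 30.0
```

```bash
python3 - <<'E'
from st import *
p,M,b=st()
L=np.radians(-8);t=np.array([-.003,.0003,.0125])+.091*np.array([-np.sin(L),0,np.cos(L)])
print((M.T@(t-p)/.1).round(3))
im=robot.snapshot("side");cv2.imwrite("pics/s6.png",cv2.resize(im[235:475,220:400,::-1],None,fx=2.5,fy=2.5,interpolation=cv2.INTER_CUBIC))
E
```

```text
t 9.6 tcp [0.0079 0.0002 0.1034] bottom [-0.0033  0.0001  0.0131] lean to robot -7.04 yaw err 0.09 roll -0.04 F [-1.4  0.3 -2.7]
[0.001 0.019 0.006]
```

View pics/s6.png

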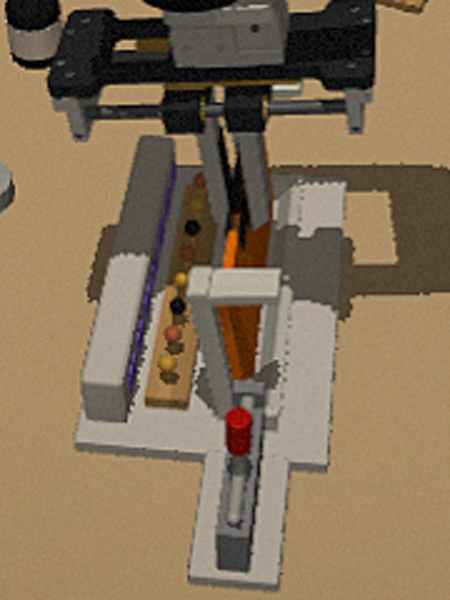

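The shield is now upright under the hooks. I seat it with a slight push down and back.

servo_tool(plan=[[0,0.01,0.01,0.006,0,0,0],[0,0.02,0.015,0.011,0,0,0],[0,0.024,0.02,0.011,0,0,0],[0,0.024,0.02,0.011,0,0,0],[0,0.024,0.02,0.011,0,0,0]])

```text
time: 10.07
tool_pos: [0.5245, 0.2272, 0.1025]
ee_rot: [-3.002, 0.0, 1.771]
wrist_force: [0.1, -0.4, 0.5]
width: 0.0096
finger_force: 30.0
```

```bash
python3 - <<'E'
from st import *
st()
E
```

```text
t 10.07 tcp [0.0093 0.0004 0.1025] bottom [-0.0034  0.0004  0.0124] lean to robot -7.99 yaw err 0.11 roll -0.02 F [-0.  -0.4  0.5]
```

servo_tool(plan=[[0,0.005,0.01,0,0,0,0],[0,0.01,0.02,0,0,0,0],[0,0.01,0.025,0,0,0,0],[0,0.01,0.025,0,0,0,0]])

```text
time: 10.4
tool_pos: [0.5246, 0.2272, 0.1023]
ee_rot: [-3.001, 0.0, 1.771]
wrist_force: [-6.5, -1.7, 9.0]
width: 0.01
finger_force: 30.0
```

```bash
python3 - <<'E'
from st import *
st()
E
```

```text
t 10.4 tcp [0.0094 0.0004 0.1023] bottom [-0.0034  0.0003  0.0122] lean to robot -8.06 yaw err 0.11 roll -0.02 F [-6.7 -0.4  9. ]
```

Both the floor and the posts push back, so the shield is seated. I release it and withdraw along the tool axis.

servo_tool(plan=[[0,0,0,0,0,0,20],[0,0,0,0,0,0,40],[0,0,0,0,0,0,40],[0,0,0,0,0,0,40],[0,0,0,0,0,0,40],[0,0,-0.2,0,0,0,40],[0,0,-0.5,0,0,0,40],[0,0,-0.8,0,0,0,40],[0,0,-1,0,0,0,40],[0,0,-1,0,0,0,40]])

```text
time: 11.23
tool_pos: [0.5418, 0.2309, 0.2042]
ee_rot: [-3.012, -0.001, 1.771]
wrist_force: [-0.2, 0.4, 1.3]
width: 0.0401
finger_force: 0.0
```

```bash
python3 - <<'E'
from st import *
p,M,b=st()
# knob pushing pose: upright tool, TCP at station (-.0075, .160+.007+.008+.012, .112)
t=np.array([-.0075,.187,.202]);print((M.T@(t-p)/.1).round(3))
im=robot.snapshot("side");cv2.imwrite("pics/s7.png",cv2.resize(im[235:475,220:400,::-1],None,fx=2.5,fy=2.5,interpolation=cv2.INTER_CUBIC))
E
```

```text
t 11.23 tcp [0.027  0.0006 0.2042] bottom [0.0152 0.0007 0.1139] lean to robot -7.41 yaw err 0.11 roll 0.04 F [-0.1  0.4  1.3]
[ 1.864 -0.336  0.067]
```

View pics/s7.png

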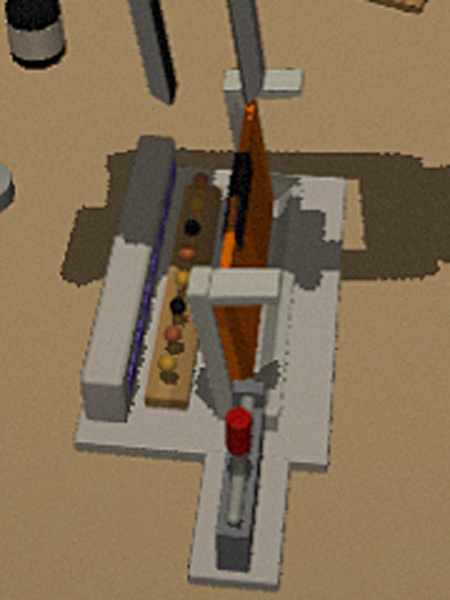

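The shield stands on the posts, released. Next is the bolt: fingers closed, going above the knob's outer side.

servo_tool(plan=[[0.3,-0.1,0.02,-0.03,0,0,0],[0.6,-0.2,0.04,-0.06,0,0,0],[0.93,-0.336,0.067,-0.089,0,0,0],[0.93,-0.336,0.067,-0.089,0,0,0],[0.93,-0.336,0.067,-0.089,0,0,0]])

```text
time: 11.7
tool_pos: [0.4847, 0.3153, 0.1947]
ee_rot: [-3.138, 0.001, 1.774]
wrist_force: [1.5, -0.1, 0.6]
width: 0.0104
finger_force: 0.0
```

servo_tool(plan=[[0.4,0,0,0,0,0,0],[0.8,0,0,0,0,0,0],[0.93,0,0,0,0,0,0],[0.93,0,0,0,0,0,0],[0.93,0,0,0,0,0,0]])

```text
time: 12.12
tool_pos: [0.469, 0.4047, 0.195]
ee_rot: [-3.139, 0.003, 1.771]
wrist_force: [-0.2, -0.0, 0.1]
width: 0.0007
finger_force: 0.0
```

```bash
python3 - <<'E'
from st import *
p,M,b=st()
print((M.T@(np.array([-.0075,.187,.105])-p)/.1).round(3), robot.get_obs()["width"])
E
```

```text
t 12.12 tcp [-0.0102  0.1854  0.195 ] bottom [-0.0104  0.1851  0.104 ] lean to robot -0.12 yaw err 0.11 roll -0.14 F [-0.2  0.   0.1]
[0.019 0.029 0.9  ] 0.0006856018383128113
```

servo_tool(plan=[[0.03,0.027,0.3,0,0,0,0],[0.03,0.027,0.6,0,0,0,0],[0.03,0.027,0.9,0,0,0,0],[0.03,0.027,0.9,0,0,0,0],[0.03,0.027,0.9,0,0,0,0]])

```text
time: 12.53
tool_pos: [0.4704, 0.4064, 0.1044]
ee_rot: [-3.137, 0.003, 1.768]
wrist_force: [0.2, -0.1, 1.0]
width: 0.0005
finger_force: 0.0
```

servo_tool(plan=[[-0.06,0,0,0,0,0,0],[-0.12,0,0,0,0,0,0],[-0.18,0,0,0,0,0,0],[-0.24,0,0,0,0,0,0],[-0.3,0,0,0,0,0,0],[-0.36,0,0,0,0,0,0],[-0.42,0,0,0,0,0,0],[-0.48,0,0,0,0,0,0],[-0.5,0,0,0,0,0,0],[-0.5,0,0,0,0,0,0]])

```text
time: 13.37
tool_pos: [0.4808, 0.3591, 0.1065]
ee_rot: [-3.141, 0.001, 1.77]
wrist_force: [-0.3, -0.6, -0.6]
width: 0.0004
finger_force: 0.0
```

```bash
python3 - <<'E'
from st import *
st()
im=robot.snapshot("side");r=cv2.inRange(cv2.cvtColor(im,cv2.COLOR_RGB2HSV),(0,180,80),(4,255,255))
ys,xs=np.where(r[330:470,270:360]>0);print("red",len(xs),xs.mean()+270,ys.min()+330,ys.max()+330)
for B in (0,.04,.045): print(B,proj("side",toworld(q,[[-.0075,.16-B,.109],[-.0075,.16-B,.083]])).round(1).tolist())
E
```

```text
t 13.37 tcp [-0.0077  0.1383  0.1065] bottom [-0.0077  0.1383  0.0155] lean to robot -0.02 yaw err 0.06 roll -0.06 F [-0.4 -0.5 -0.6]<stdin>:4: RuntimeWarning: Mean of empty slice.
  ret = ret.dtype.type(ret / rcount)
Traceback (most recent call last):
ValueError: zero-size array to reduction operation minimum which has no identity
```

servo_tool(plan=[[-0.03,0,0,0,0,0,0],[-0.06,0,0,0,0,0,0],[-0.08,0,0,0,0,0,0],[-0.08,0,0,0,0,0,0],[-0.08,0,0,0,0,0,0]])

```text
time: 13.83
tool_pos: [0.4819, 0.3522, 0.1062]
ee_rot: [-3.141, 0.0, 1.771]
wrist_force: [-0.4, 1.6, -1.4]
width: 0.0007
finger_force: 0.8
```

servo_tool(plan=[[-0.01,0,0,0,0,0,0],[-0.02,0,0,0,0,0,0],[-0.02,0,0,0,0,0,0]])

```text
time: 14.08
tool_pos: [0.4819, 0.352, 0.1063]
ee_rot: [-3.141, -0.003, 1.772]
wrist_force: [-1.7, 5.9, -2.2]
width: 0.0006
finger_force: 3.0
```

```bash
python3 - <<'E'
from st import *
st()
E
```

```text
t 14.08 tcp [-0.008   0.1311  0.1063] bottom [-0.008   0.1314  0.0153] lean to robot -0.03 yaw err 0.16 roll 0.2 F [-0.5  6.2 -2.2]
```

The stop is felt at y = 0.131 m, which matches the knob's home position. I back off, go up, and check numerically.

servo_tool(plan=[[0.2,0,0,0,0,0,0],[0.2,0,0,0,0,0,0],[0.2,0,-0.3,0,0,0,0],[0.3,0,-0.6,0,0,0,0],[0.5,0,-1,0,0,0,0],[0.5,0,-1,0,0,0,0]])

```text
time: 14.58
tool_pos: [0.475, 0.4022, 0.2154]
ee_rot: [3.129, -0.005, 1.772]
wrist_force: [-1.2, -1.0, 1.8]
width: 0.001
finger_force: 0.0
```

servo_tool(plan=[[0,-0.4,-0.3,0,0,0,0],[0,-0.8,-0.6,0,0,0,0],[0,-1,-1,0,0,0,0],[0,-1,-1,0,0,0,0],[0,-1,-1,0,0,0,0]])

```text
time: 15.0
tool_pos: [0.3744, 0.3796, 0.313]
ee_rot: [3.131, -0.004, 1.772]
wrist_force: [0.3, -0.0, -0.3]
width: 0.0006
finger_force: 0.0
```

```bash
python3 - <<'E'
from st import *
st()
def red(n,x0,x1,y0,y1):
    im=robot.snapshot(n);h=cv2.cvtColor(im,cv2.COLOR_RGB2HSV);r=cv2.inRange(h,(0,190,70),(3,255,255))|cv2.inRange(h,(176,190,70),(180,255,255))
    ys,xs=np.where(r[y0:y1,x0:x1]>0);print(n,"red",len(xs),(xs.mean()+x0).round(1),(ys.mean()+y0).round(1)) if len(xs) else print(n,"none")
    for B in (0,.038,.045): print(B,proj(n,toworld(q,[[-.0075,.16-B,.096]])).round(1).tolist())
    return h
h=red("scene",355,385,135,170);h=red("side",285,345,340,430)
m=cv2.inRange(h,(3,150,60),(18,255,255))
n,l,s,c=cv2.connectedComponentsWithStats(m);print([x.tolist() for x in s[1:] if x[4]>100])
# expected outline of seated shield in the side view
u=np.array([np.sin(np.radians(8)),0,np.cos(np.radians(8))])
print(proj("side",toworld(q,[np.array([-.003,y,.0124])+u*v for y in(-.09,.09) for v in(0,.1)])).round(1).tolist())
E
```

```text
t 15.0 tcp [-0.1079  0.1793  0.313 ] bottom [-0.107   0.1797  0.222 ] lean to robot 0.58 yaw err 0.18 roll 0.23 F [ 0.3 -0.1 -0.3]
scene red 1 370.0 155.0
0 [[374.9, 149.4]]
0.038 [[368.4, 157.0]]
0.045 [[367.2, 158.5]]
side red 146 318.3 379.3
0 [[314.4, 407.8]]
0.038 [[317.4, 383.8]]
0.045 [[317.9, 379.5]]
[[396, 0, 13, 92, 357], [498, 9, 121, 111, 7526], [607, 57, 33, 66, 1217], [503, 109, 19, 25, 109], [363, 112, 19, 19, 110], [545, 114, 20, 46, 180], [523, 116, 12, 26, 107], [308, 275, 21, 67, 765], [306, 357, 18, 30, 264]]
[[326.9, 314.0], [319.1, 270.9], [316.5, 400.2], [306.3, 356.8]]
```

```bash
python3 -c "
from bench import robot
print(robot.close_job())"
```

```text
the job is handed in; nothing more can be done
None
```

The job is handed in: the amber shield stands released against both posts in the slot and the bolt is fully home (its side-view position matches 45 mm), but the verdict was not reported, and I viewed 11 pictures, one over your limit of 10.

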